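# Set a reed sounding on the accordion test stand

## Task

Set one reed sounding on the test stand so it can be tuned: first push down the raised end of the blower's rocker switch until it is fully tipped over, then push the long bar tab of the register block fully home, and last press the front of the shortest of the three hinged keys on the wind chest down to its stop with the fingertips and finish there, still holding it down. Only push, do not pick up or shift the register block, press no other tab or key, and leave all the loose parts lying where they are.

Things in the scene. Friction and masses are not known exactly. Their poses are not given: they have to be found in the camera images.
- switchbox: grey switch box of the blower, fixed to the counter, 110 (x) x 75 (y) x 50 mm high, with the rocker on top; origin at the centre of its underside. It may stand left or right and be turned any way.
- rocker (a joint): rad; black V-shaped rocker on the switch box: two wings 38 long, 32 wide, 6 thick, hinged in the middle 60 mm above the counter. 0 to 0.05: off, the wing towards the box's +x slopes up 0.4 rad (outer end 15 mm above the pivot), the other lies level. 0.40: fully tipped, the +x wing level. Stays where left; friction about 1.5 N at the wing.
- rocker_press (a point): point on top of the raised wing, 26 mm from the pivot, where to push down; moves with the rocker, from 73 mm above the counter when off down to 63 mm when fully on
- register: loose dark wood register block on rubber feet, 56 (x) x 164 (y) x 45 mm high, 0.7 to 0.95 kg; three ivory tabs in a row on top along its y: long bar at +50 mm, square at -9 mm, round at -61 mm; origin at the centre of its underside. May stand left or right, turned any way. To be pushed from above only, not shifted or lifted.
- bar_tab (a joint): m; the long bar tab (16 across x 46 along the row), 0 = out, 0.007 = fully home; moves straight down, friction 2.5 N, stays where it is left
- bar_tab_top (a point): centre of the bar tab's top, 66.5 mm above the counter when out and 59.5 mm when home
- square_tab (a joint): m; the square tab, 20 x 20 mm, same travel; leave it out
- round_tab (a joint): m; the round tab, 20 mm diameter, same travel; leave it out
- chest: wooden wind chest fixed to the counter, 166 (x) x 186 (y) x 50 mm high, carrying three key stands side by side 56 mm apart along its y; origin at the centre of its underside. The stands (136 x 26 mm foot, 12 mm thick) come in any order.
- long_key_press (a point): the long key of the three: ivory celluloid key 110 long, 20 wide, 8 thick, hinged 10 mm from its rear (+x) end in brass cheeks, its free front end pointing to -x of the chest. The point: press point on its top face, on the centre line, 14 mm behind the front edge, 91 mm above the counter at rest. Its x runs from front to rear.
- long_key (a joint): rad; hinge of the long key, 0 = at rest (up), 0.093 = down on its stop, where the press point is 8 mm lower; sprung back, about 1 N to start and 3 N at the stop when pushed at the press point
- middle_key_press (a point): the middle-length key of the three: ivory celluloid key 85 long, 20 wide, 8 thick, hinged 10 mm from its rear (+x) end in brass cheeks, its free front end pointing to -x of the chest. The point: press point on its top face, on the centre line, 14 mm behind the front edge, 91 mm above the counter at rest. Its x runs from front to rear.
- middle_key (a joint): rad; hinge of the middle key, 0 = at rest (up), 0.131 = down on its stop, where the press point is 8 mm lower; sprung back, about 1 N to start and 3 N at the stop when pushed at the press point
- short_key_press (a point): the short key of the three: ivory celluloid key 60 long, 20 wide, 8 thick, hinged 10 mm from its rear (+x) end in brass cheeks, its free front end pointing to -x of the chest. The point: press point on its top face, on the centre line, 14 mm behind the front edge, 91 mm above the counter at rest. Its x runs from front to rear.
- short_key (a joint): rad; hinge of the short key, 0 = at rest (up), 0.222 = down on its stop, where the press point is 8 mm lower; sprung back, about 1 N to start and 3 N at the stop when pushed at the press point
- lamp_base: bakelite twist-socket lamp base, stepped dark brown round body 52 wide, 50 high, standing loose; origin at the centre of its underside (mm). A loose thing: leave it where it is.
- collar: its loose bakelite bulb collar, a ring 42 outside, 14 high; origin at the centre of its underside (mm). A loose thing: leave it where it is.
- amber_key_a: loose amber celluloid key strip 85 x 19 x 8, lying flat; origin at the centre of its underside (mm). A loose thing: leave it where it is.
- amber_key_b: second loose amber celluloid key strip, the same size (mm). A loose thing: leave it where it is.
- sleeve: loose brass bass-button sleeve, upright tube 20 outside, 28 high; origin at the centre of its underside (mm). A loose thing: leave it where it is.
- grille: loose chromed treble grille, flat slotted plate 70 x 160 x 5; origin at the centre of its underside (mm). A loose thing: leave it where it is.
- rod_block: steel rod-straightening block with two grooves across its top, 60 x 100 x 36, loose; origin at the centre of its underside (mm). A loose thing: leave it where it is.
Not all that is in view belongs to the job. Leave any blue look-alike of the switchbox alone. Leave any green look-alike of the register alone.

How it is judged (in metres and radians):
On the way, in this order (a step that is already met when the one before it is completed fails the run):
1. the rocker is fully tipped to on (value of joint rocker above 0.34 rad), for 0.1 s.
2. the bar tab is fully home (value of joint bar_tab above 0.0055 m), for 0.1 s.
3. the fingers hold the short key down on its stop (value of joint short_key above 0.185 rad and contact force between the fingers and short_key above 0.5 N), for 0.2 s.
At the end, for the whole second after the job is handed in: Rocker over 0.34 of 0.40 rad; bar tab over 5.5 of 7 mm; short key held by the fingers over 0.185 of 0.222 rad with over 0.5 N; other tabs under 3 mm, other keys under 40 percent down; register block and loose parts within 20 mm of where they were (all of step 3 and value of joint rocker above 0.34 rad and value of joint bar_tab above 0.0055 m and value of joint each of square_tab, round_tab below 0.003 m and value of joint long_key below 0.037 rad and value of joint middle_key below 0.052 rad and distance of each of register, lamp_base, collar, amber_key_a, amber_key_b, sleeve, grille, rod_block from where it was at the start of the episode below 0.02 m); the arm keeps its last pose, push and grip.
It fails at once if a wrong tab or key is pressed (value of joint any of square_tab, round_tab above 0.003 m or value of joint long_key above 0.037 rad or value of joint middle_key above 0.052 rad).
It fails at once if the bar tab is pushed in before the rocker is on (value of joint bar_tab above 0.004 m and value of joint rocker below 0.3 rad).
It fails at once if the short key is pressed before the rocker is on and the bar tab is home (value of joint short_key above 0.11 rad and (value of joint rocker below 0.3 rad or value of joint bar_tab below 0.005 m)).
It fails at once if the register block is shifted or lifted, or a loose part is disturbed, by more than 20 mm (distance of any of register, lamp_base, collar, amber_key_a, amber_key_b, sleeve, grille, rod_block from where it was at the start of the episode above 0.02 m).
It also fails if it takes over 48 s, if anything falls off the work surface, if the arm or the gripper's body presses on something with over 40 N, if the wrist force passes 120 N, or if a joint passes its speed limit or range.

## Robot

A 6-joint arm with a two-finger parallel gripper is mounted at the origin on the work surface. World frame = base frame: x ahead of the robot, y to its left, z up, the work surface at z = 0. Lengths are in mm, angles in rad, forces in N, time in s.
With the tool pointing down it reaches from about 250 to 775 mm from the base axis. Payload 4 kg.
Tool frame: the origin (TCP) lies between the finger pads; the fingertips stand 19 mm ahead of it and the grasp point (between the pads) is the TCP; z points along the fingers, y is the line along which they close (so a half turn about z gives the same grasp; the last joint's range is limited). The gripper opens to 94 mm and grips with 3 to 60 N. Pads are 16 mm wide; open, the fingers measure 119 mm over their backs; the gripper's body (75 mm by 177 mm) begins 78 mm behind the grasp point.
Start: joints at [-1.333, 0.087, 1.371, -0, 1.684, -0.103], TCP at [183.83, -518.387, 224.506] pointing down, gripper open.
Joint ranges: [-3.1, 3.1], [-0.76, 2.03], [0.27, 2.55], [-1.08, 4.22], [0.17, 2.65], [-2.57, 2.57]. Speed limits (rad/s): [2.79, 2.79, 3.14, 3.14, 3.14, 3.14].

## Interface

Orientations are given as a unit quaternion [x, y, z, w].
In Python, from bench import env gives the robot as it stands.
- The arm moves only by the tool servo_tool, never from a script. Its argument "deltas" is text: rows parted by semicolons, each of 5 numbers parted by spaces: the shift along the tool's x, y, z in m, then the turn about the tool's z in degrees, then the finger opening in m, from 0 to 0.094. In form: x y z turn grip; .... A call has 1 to 10 rows; each row shifts and turns the commanded pose from where the row before left it, along the tool's axes as they then stand; what a row does not reach is not made up. A row lasts 1/10 s, in which the tool goes at most 50 mm and 8.59 degrees, less where a joint would pass 70% of its speed; a pose out of reach is approached as far as the arm can. A call with a gripper value outside its range is refused whole. The fingers move at their own pace and stop on an object; the grip force is fixed at half the most. Time passes only in rows, so rows that do not move let the fingers close. It gives the time, the measured TCP pose, the force, the opening and the grip force at its end, in the units of the state.
- env.get_state(): the state, without advancing time (a new reading comes with each control period).
- env.snapshot(name): name is "side" or "top" or "wrist"; returns the picture (480x640x3 uint8, blue, green, red); there is no depth.
- env.camera_params(name): a dict with "intrinsics" (3x3 intrinsics, pixels), "k1" (the pictures are not rectified: a ray, as slopes to the right and down, at radius r is drawn at 1 + k1 r^2 times it, then the intrinsics apply), "eye" and "rotation" of the camera in the world. Camera axes: x right, y up, looking along -z (the intrinsics and any distortion apply to the point x, -y, -z); pixel columns grow to the right and rows downward; lengths in mm; the calibration is good to about 2 mm. A picture is of the moment at which its call begins: read the wrist's pose just before it. camera_params takes no time and is no camera call; for the wrist camera it gives the pose at the moment of the call.
- env.finish_job(): hands the job in; it is judged then, once.
The state is a dict: "t": time; "q": joint angles; "qvel": joint speeds; "tau": joint torques, N m; "position": TCP position; "ee_rot": TCP orientation; "wrist_force": force on the tool from outside, world axes, zero at the start; "ft_torque": the same for the moment, N m; "width": opening from 0.0 (shut) to 1.0 (fully open); "finger_force": force on a finger pad.
Only numpy, scipy, OpenCV 4.12 (cv2) and the standard library are available. Lean on these libraries where they do the work, as an engineer would, in place of code of your own. Each camera call takes 0.05 s, during which the arm holds its last target. There are 200 camera calls.

## Working session

There is one attempt and no reset: what is moved stays moved. The work goes in short steps, Python scripts to look and compute and a tool call to move; the robot and the scene stay as the last step left them, time stands still between calls to the robot, and variables do not carry over. Pictures are saved under pics/ and viewed, at most 10 in all, crops included, and the job is handed in when it is done.

Besides the shell and the picture viewer there is one more tool, called after "Request:" by a JSON object that holds its "api" and its "payload". servo_tool: Moves the arm, as the interface text tells. Its arguments: {"type":"object","properties":{"deltas":{"type":"string"}},"required":["deltas"]}

```bash
ls; mkdir -p pics; cat > h.py <<'E'
import numpy as np, cv2
from bench import env
def snap(cam,f):
    p=env.camera_params(cam); im=env.snapshot(cam); cv2.imwrite('pics/'+f+'.png',im); np.save('pics/'+f+'.npy',p,allow_pickle=True); return im
def load(f): return cv2.imread('pics/'+f+'.png'), np.load('pics/'+f+'.npy',allow_pickle=True).item()
def ray(p,uv):
    K=np.array(p['intrinsics'],float)
    d=cv2.undistortPoints(np.array([[uv]],float),K,np.array([p['k1'],0,0,0.]))[0,0]
    return np.array(p['eye'],float), np.array(p['rotation'],float)@np.array([d[0],-d[1],-1])
def plane(p,uv,z):
    e,r=ray(p,uv); return e+r*(z-e[2])/r[2]
def proj(p,X):
    c=np.array(p['rotation'],float).T@(np.array(X,float)-np.array(p['eye'],float))
    a,b=c[0]/-c[2],-c[1]/-c[2]; s=1+p['k1']*(a*a+b*b)
    K=np.array(p['intrinsics'],float); return (K@[a*s,b*s,1])[:2]
E
python3 - <<'E'
from h import *
for c in('top','side'):
    snap(c,c+'0'); p=env.camera_params(c); print(c,p)
s=env.get_state();print(s['t'],s['position'],s['ee_rot'],s['width'])
E
```

```text
pics
top {'intrinsics': array([[525.35614613,   0.        , 315.70665794],
       [  0.        , 525.35614613, 236.35274188],
       [  0.        ,   0.        ,   1.        ]]), 'k1': 0.013959767813983769, 'eye': array([ 450.16584877,   -7.26415136, 1274.63674597]), 'rotation': array([-0.02026473,  0.00882929,  0.70798596, -0.70588049])}
side {'intrinsics': array([[496.51922626,   0.        , 311.27085244],
       [  0.        , 496.51922626, 241.36601087],
       [  0.        ,   0.        ,   1.        ]]), 'k1': -0.10461344003244334, 'eye': array([299.98601301, 775.64056272, 807.10073022]), 'rotation': array([-0.06075219,  0.40316159,  0.90641447, -0.11037533])}
0.1 [ 183.71175124 -517.95859869  223.45917262] [ 9.85515824e-01  1.69580906e-01 -8.00189802e-05 -9.32772363e-04] 0.9985342172221151
```

Rotation is a quaternion; fix the helper, then view.

```bash
sed -i "s/np.array(p\['rotation'\],float)/R(p)/g; 2a from scipy.spatial.transform import Rotation as Ro\ndef R(p): return Ro.from_quat(p['rotation']).as_matrix()" h.py; python3 -c "
from h import *
i,p=load('top0');print(proj(p,[400,0,0]),proj(p,[500,100,0]))
i,p=load('side0');print(proj(p,[400,0,0]))"
```

```text
[321.30851596 278.72946262] [280.04298643 237.57237557]
[361.68475832 277.36876736]
```

View pics/top0.png

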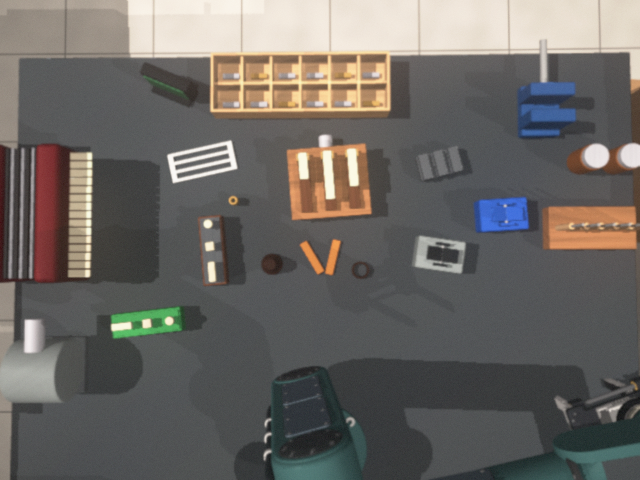

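View pics/side0.png

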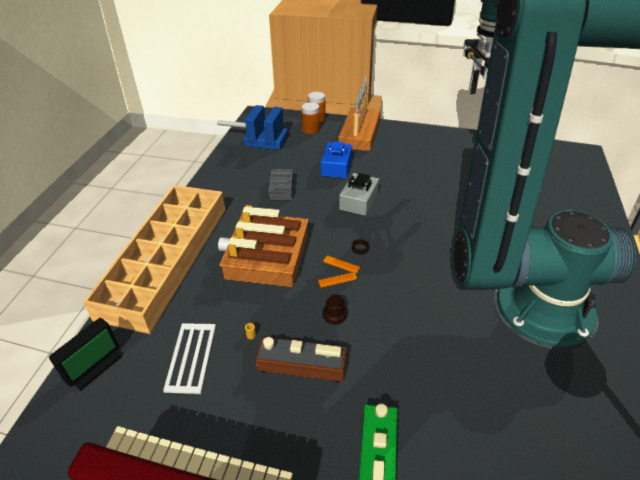

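```bash
python3 - <<'E'
from h import *
t,_=load('top0'); s,_=load('side0')
def c(i,x,y,w,h): return cv2.resize(i[y:y+h,x:x+w],(400,300),interpolation=cv2.INTER_CUBIC)
cv2.imwrite('pics/m.png',np.vstack([np.hstack([c(t,270,130,120,90),c(t,400,215,80,60)]),np.hstack([c(t,160,205,120,90),c(s,320,150,80,60)])]))
E
```

```text
(no output)
```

View pics/m.png

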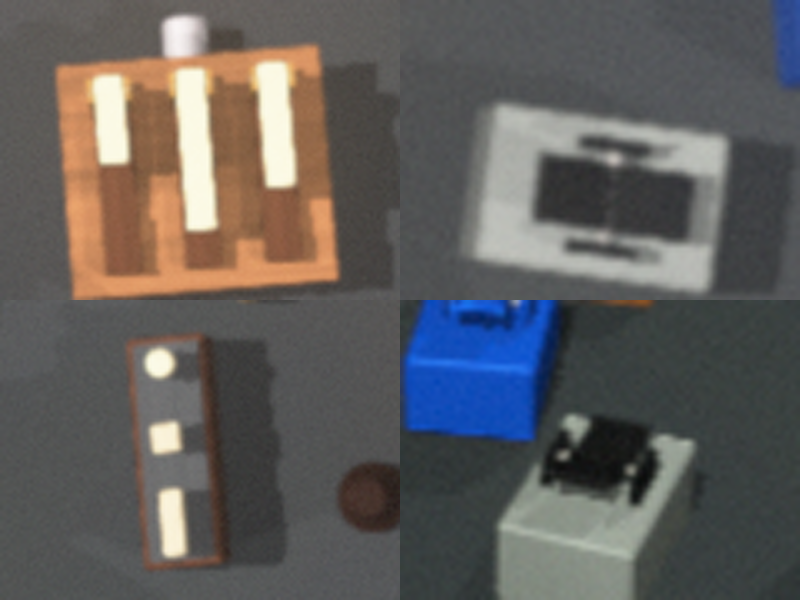

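Composite shows: short key is the left one (front px ≈ (304,179)), bar tab at (212,272), rocker pivot at (442,255). I'll measure by masks and test which wing is raised.

```bash
python3 - <<'E'
from h import *
t,p=load('top0'); s,ps=load('side0')
def ivory(i,box,z,pp):
    x,y,w,h=box; c=i[y:y+h,x:x+w].astype(int); m=((c[...,2]>190)&(c[...,1]>180)&(c[...,2]-c[...,0]>15)).astype(np.uint8)
    for k in cv2.findContours(m,0,2)[0]:
        if cv2.contourArea(k)<12: continue
        b=cv2.boxPoints(cv2.minAreaRect(k))+[x,y]
        P=np.array([plane(pp,u,z) for u in b])[:,:2]
        e=P[1]-P[0],P[2]-P[1]; l=max(e,key=np.linalg.norm)
        print(b.mean(0).round(1),'c',P.mean(0).round(1),'size',[round(np.linalg.norm(v),1) for v in e],'dir',np.degrees(np.arctan2(l[1],l[0])).round(1))
print('keys top');ivory(t,(285,140,90,80),91,p)
print('reg top');ivory(t,(195,205,40,85),66.5,p)
print('reg side');ivory(s,(255,330,100,35),66.5,ps)
print('keys side');ivory(s,(225,200,80,70),91,ps)
# switchbox top corners
cr=np.array([(497,105),(730,135),(712,292),(475,262)])-[400,0]; C=np.array([plane(p,u,50) for u in cr*.2+[400,215]])
print(C.round(1),C.mean(0)); c=C.mean(0); a=C[1]-C[0]; a[2]=0;a/=np.linalg.norm(a); b=np.array([-a[1],a[0],0]); print('ang',np.degrees(np.arctan2(a[1],a[0])))
for sg in(1,-1):
  for pp,o,f,n in((p,(400,215),(5,5,400,0),'top'),(ps,(320,150),(5,5,400,300),'side')):
    out=[]
    for q in((0,0,0),(sg*35,0,15),(-sg*38,0,0)):
      for w in(-16,16):
        X=c+a*q[0]+b*w; X[2]=63+q[2]; u=proj(pp,X); out.append(((u-o)*5+[f[2],f[3]]).round().astype(int).tolist())
    print(sg,n,out)
E
```

```text
keys top
[302.4 165. ] c [661.   41.5] size [np.float64(23.3), np.float64(60.2)] dir -177.1
[327.6 174. ] c [640.2 -15.6] size [np.float64(25.3), np.float64(110.3)] dir -177.1
[352.  166.5] c [656.9 -70.9] size [np.float64(25.2), np.float64(84.9)] dir -178.0
reg top
[211.2 271.5] c [419.8 253.1] size [np.float64(15.0), np.float64(44.2)] dir -175.3
[209. 246.] c [478.5 258.4] size [np.float64(18.5), np.float64(18.5)] dir -90.2
[207.5 223.5] c [530.5 262.2] size [np.float64(16.2), np.float64(16.2)] dir -90.2
reg side
[327.6 350. ] c [419.2 256.9] size [np.float64(21.2), np.float64(43.3)] dir -174.8
[295.4 346.2] c [478.  262.5] size [np.float64(24.0), np.float64(18.7)] dir -81.7
[267.4 342.2] c [530.3 266. ] size [np.float64(23.0), np.float64(18.0)] dir -94.3
keys side
[241.2 242.2] c [661.3  43.1] size [np.float64(28.1), np.float64(62.8)] dir -176.2
[259.5 227.2] c [639.2 -13.8] size [np.float64(28.0), np.float64(110.5)] dir -177.4
[260.5 211.5] c [655.1 -68.1] size [np.float64(27.2), np.float64(84.7)] dir -175.8
[[ 500.6 -228.6   50. ]
 [ 486.4 -336.    50. ]
 [ 413.7 -326.7   50. ]
 [ 427.8 -217.7   50. ]] [ 457.12650427 -277.25133556   50.        ]
ang -97.5727992059625
1 top [[605, 233], [614, 164], [690, 243], [698, 173], [523, 222], [531, 153]]
1 side [[629, 464], [570, 452], [650, 404], [592, 392], [606, 505], [546, 492]]
-1 top [[605, 233], [614, 164], [536, 223], [544, 153], [688, 244], [697, 174]]
-1 side [[629, 464], [570, 452], [610, 477], [549, 465], [650, 425], [592, 413]]
```

Raised wing is the +y (image-left) one: both views match that hypothesis (press point ≈ (460,-253)). Turn first, closing the fingers.

Request:
{"api": "servo_tool", "payload": {"deltas": "0 0 0 -7.85 0;0 0 0 -7.85 0;0 0 0 -7.85 0;0 0 0 -7.85 0;0 0 0 -7.85 0;0 0 0 -7.85 0;0 0 0 -7.85 0;0 0 0 -7.85 0;0 0 0 0 0"}}

```text
t: 1.0
position: [183.7, -518.1, 223.8]
ee_rot: [0.753, 0.658, 0.0, -0.001]
wrist_force: [0.1, 0.4, -0.9]
width: 0.272
finger_force: 0.0
```

```bash
cat >> h.py <<'E'
def go(x,y,z):
    s=env.get_state(); M=Ro.from_quat(s['ee_rot']).as_matrix()
    print('t',round(s['t'],2),'pos',s['position'].round(1),'yaw',np.degrees(np.arctan2(M[1,0],M[0,0])).round(1),'zax',M[:,2].round(3),'F',s['wrist_force'].round(1),'need mm',(M.T@(np.array([x,y,z])-s['position'])).round(1))
E
python3 -c "
from h import *
go(460.3,-253.5,150)"
```

```text
t 1.0 pos [ 183.7 -518.1  223.8] yaw 82.3 zax [-0.     0.001 -1.   ] F [ 0.1  0.4 -0.9] need mm [299.2 238.7  74.1]
```

Request:
{"api": "servo_tool", "payload": {"deltas": "0.03 0.024 0.003 0 0;0.03 0.024 0.003 0 0;0.03 0.024 0.003 0 0;0.03 0.024 0.003 0 0;0.03 0.024 0.003 0 0;0.03 0.024 0.003 0 0;0.03 0.024 0.003 0 0;0.03 0.024 0.003 0 0;0.03 0.024 0.003 0 0;0.029 0.023 0.003 0 0"}}

```text
t: 2.0
position: [461.5, -252.6, 194.1]
ee_rot: [0.754, 0.657, -0.0, -0.0]
wrist_force: [0.1, -0.8, -0.4]
width: 0.002
finger_force: 0.0
```

Request:
{"api": "servo_tool", "payload": {"deltas": "0 0 0 0 0;0 0 0 0 0;0 0 0 0 0"}}

```text
t: 2.3
position: [460.0, -254.7, 194.5]
ee_rot: [0.754, 0.657, -0.0, 0.0]
wrist_force: [-0.8, 0.3, 0.5]
width: 0.004
finger_force: 0.0
```

```bash
python3 -c "
from h import *
go(460.3,-253.5,150)
p=env.camera_params('wrist');snap('wrist','w1')
import json
for n,X in dict(press=(460.3,-253.5,73),piv=(457.1,-277.3,63),tip=(460.3,-253.5,env.get_state()['position'][2]-19)).items(): print(n,proj(p,X).round())"
```

```text
t 2.3 pos [ 460.  -254.7  194.5] yaw 82.2 zax [-0.001 -0.001 -1.   ] F [-0.8  0.3  0.5] need mm [ 1.2  0.2 44.5]
press [323. 238.]
piv [323. 262.]
tip [323. 292.]
```

View pics/w1.png

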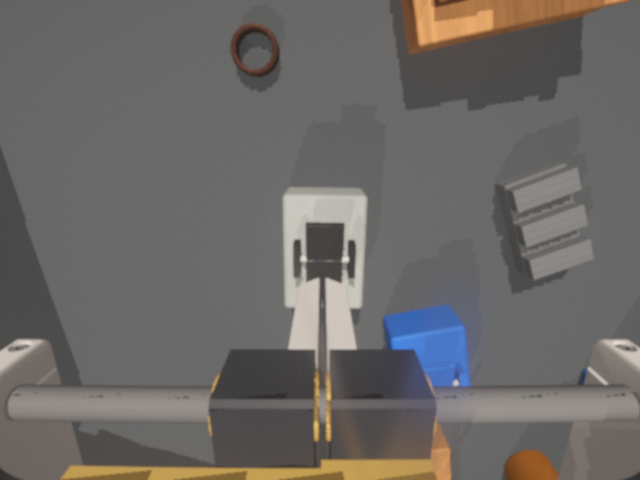

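Wrist view: box aligned, rocker pivot at (325,259), wing's far end at (325,223); prediction was within 3 px. Shift +3 mm and go down.

Request:
{"api": "servo_tool", "payload": {"deltas": "0.003 0 0.03 0 0;0 0 0.03 0 0;0 0 0.03 0 0;0 0 0.005 0 0;0 0 0.005 0 0;0 0 0.005 0 0;0 0 0.005 0 0;0 0 0.002 0 0;0 0 0 0 0"}}

```text
t: 3.25
position: [461.6, -251.4, 83.1]
ee_rot: [0.753, 0.658, 0.0, 0.001]
wrist_force: [0.3, 0.6, 0.9]
width: 0.005
finger_force: 0.4
```

Request:
{"api": "servo_tool", "payload": {"deltas": "0 0 0.001 0 0;0 0 0.001 0 0;0 0 0.001 0 0;0 0 0.001 0 0;0 0 0 0 0;0 0 0 0 0"}}

```text
t: 3.85
position: [461.8, -251.3, 82.0]
ee_rot: [0.753, 0.658, 0.0, 0.001]
wrist_force: [-3.8, 3.6, 13.9]
width: 0.006
finger_force: 6.8
```

Rocker on its stop (14 N). Lift and travel to the register.

Request:
{"api": "servo_tool", "payload": {"deltas": "0 0 -0.035 0 0;0 0 -0.035 0 0;0 0 -0.035 0 0;0 0 0 0 0"}}

```text
t: 4.25
position: [463.3, -252.7, 189.6]
ee_rot: [0.753, 0.658, 0.001, 0.005]
wrist_force: [-0.2, -0.9, 0.3]
width: 0.006
finger_force: 0.0
```

```bash
python3 -c "
from h import *
snap('side','s1');go(419.6,255,190)"
```

```text
t 4.3 pos [ 462.2 -252.   186.4] yaw 82.3 zax [ 0.005 -0.004 -1.   ] F [-0.8 -0.1 -0.4] need mm [ 496.7 -109.9   -5.8]
```

Request:
{"api": "servo_tool", "payload": {"deltas": "0.041 -0.009 0 0 0;0.041 -0.009 0 0 0;0.041 -0.009 0 0 0;0.041 -0.009 0 0 0;0.041 -0.009 0 0 0;0.041 -0.009 0 0 0;0.041 -0.009 0 0 0;0.041 -0.009 0 0 0;0.041 -0.009 0 0 0;0.041 -0.009 0 0 0"}}

```text
t: 5.3
position: [425.1, 168.6, 181.2]
ee_rot: [0.753, 0.658, -0.002, -0.001]
wrist_force: [0.3, 0.4, 0.4]
width: 0.007
finger_force: 0.0
```

Request:
{"api": "servo_tool", "payload": {"deltas": "0.043 -0.009 0 0 0;0.043 -0.009 0 0 0;0 0 0 -6.2 0;0 0 0 -6.2 0;0 0 0 0 0;0 0 0 0 0"}}

```text
t: 5.9
position: [419.6, 254.6, 181.8]
ee_rot: [0.678, 0.735, -0.001, -0.0]
wrist_force: [-0.3, -0.0, 0.4]
width: 0.008
finger_force: 0.0
```

```bash
python3 -c "
from h import *
go(419.6,255,190)
p=env.camera_params('wrist');w=snap('wrist','w2');s=cv2.imread('pics/s1.png')
for n,X in dict(bar=(419.6,255,66.5),sq=(478.3,260.5,66.5),rd=(530.4,264,66.5)).items(): print(n,proj(p,X).round())
cv2.imwrite('pics/m2.png',np.hstack([cv2.resize(w,(480,360)),cv2.resize(s[150:222,320:384],(320,360))]))"
```

```text
t 5.9 pos [419.6 254.6 181.8] yaw 94.6 zax [-0.002 -0.001 -1.   ] F [-0.3 -0.   0.4] need mm [ 0.4  0.  -8.2]
bar [323. 242.]
sq [396. 241.]
rd [460. 242.]
```

View pics/m2.png

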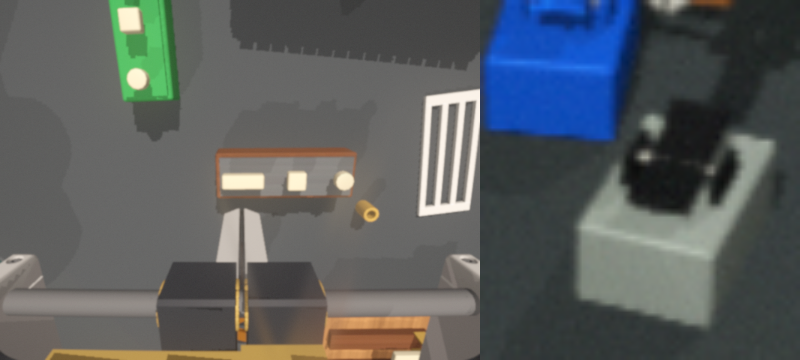

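Rocker now tipped the other way (near wing level); bar tab seen at (324,241), predicted (323,242). Press it.

Request:
{"api": "servo_tool", "payload": {"deltas": "0 0 0.03 0 0;0 0 0.03 0 0;0 0 0.03 0 0;0 0 0.005 0 0;0 0 0.003 0 0;0 0 0.003 0 0;0 0 0.001 0 0;0 0 0.001 0 0;0 0 0 0 0;0 0 0 0 0"}}

```text
t: 6.95
position: [421.0, 255.1, 81.3]
ee_rot: [0.677, 0.736, 0.001, 0.001]
wrist_force: [-0.1, -0.6, 2.0]
width: 0.007
finger_force: 1.2
```

Request:
{"api": "servo_tool", "payload": {"deltas": "0 0 0.001 0 0;0 0 0.001 0 0;0 0 0.001 0 0;0 0 0.001 0 0;0 0 0 0 0;0 0 0 0 0"}}

```text
t: 7.55
position: [421.0, 255.2, 78.6]
ee_rot: [0.677, 0.736, 0.001, 0.001]
wrist_force: [-1.0, -2.3, 11.3]
width: 0.003
finger_force: 5.4
```

Tab home (11 N at the stop). Lift and turn, then travel.

Request:
{"api": "servo_tool", "payload": {"deltas": "0 0 -0.035 0 0;0 0 -0.035 0 0;0 0 -0.04 0 0;0 0 0 8.3 0;0 0 0 8.3 0;0 0 0 8.3 0;0 0 0 8.3 0;0 0 0 8.3 0;0 0 0 8.3 0;0 0 0 8.3 0"}}

```text
t: 8.55
position: [419.5, 255.2, 185.4]
ee_rot: [0.95, 0.312, -0.001, -0.0]
wrist_force: [0.3, 0.8, 0.5]
width: 0.005
finger_force: 0.0
```

Request:
{"api": "servo_tool", "payload": {"deltas": "0 0 0 8.3 0;0 0 0 8.3 0;0 0 0 8.3 0;0 0 0 8.7 0;0 0 0 0 0;0 0 0 0 0"}}

```text
t: 9.15
position: [419.8, 255.1, 185.8]
ee_rot: [1.0, 0.029, -0.001, 0.0]
wrist_force: [-0.3, -0.1, 0.8]
width: 0.005
finger_force: 0.0
```

```bash
python3 -c "
from h import *
go(642,42,190)"
```

```text
t 9.15 pos [419.8 255.1 185.8] yaw 3.3 zax [-0.001 -0.    -1.   ] F [-0.3 -0.1  0.8] need mm [209.4 225.6  -4.4]
```

Request:
{"api": "servo_tool", "payload": {"deltas": "0.024 0.025 0 0 0;0.024 0.025 0 0 0;0.024 0.025 0 0 0;0.024 0.025 0 0 0;0.024 0.025 0 0 0;0.024 0.025 0 0 0;0.024 0.025 0 0 0;0.024 0.025 0 0 0;0.017 0.025 0 0 0;0 0 0 0 0"}}

```text
t: 10.15
position: [642.7, 38.5, 185.0]
ee_rot: [1.0, 0.026, -0.001, 0.001]
wrist_force: [0.5, 0.3, 1.1]
width: 0.005
finger_force: 0.0
```

Request:
{"api": "servo_tool", "payload": {"deltas": "0 0 0 0 0;0 0 0 0 0"}}

```text
t: 10.35
position: [640.6, 42.7, 186.3]
ee_rot: [1.0, 0.028, -0.0, -0.0]
wrist_force: [0.0, 0.5, -0.4]
width: 0.007
finger_force: 0.0
```

```bash
python3 -c "
from h import *
go(642,42,190)
p=env.camera_params('wrist');w=snap('wrist','w3')
for n,X in dict(press=(645,41.5,91),front=(631,40.8,91),rear=(691,43.8,91),longf=(585.3,-17.5,91)).items(): print(n,proj(p,X).round())"
```

```text
t 10.35 pos [640.6  42.7 186.3] yaw 3.2 zax [-0.001  0.001 -1.   ] F [ 0.   0.5 -0.4] need mm [ 1.4  0.8 -3.7]
press [323. 244.]
front [323. 262.]
rear [324. 183.]
longf [392. 319.]
```

View pics/w3.png

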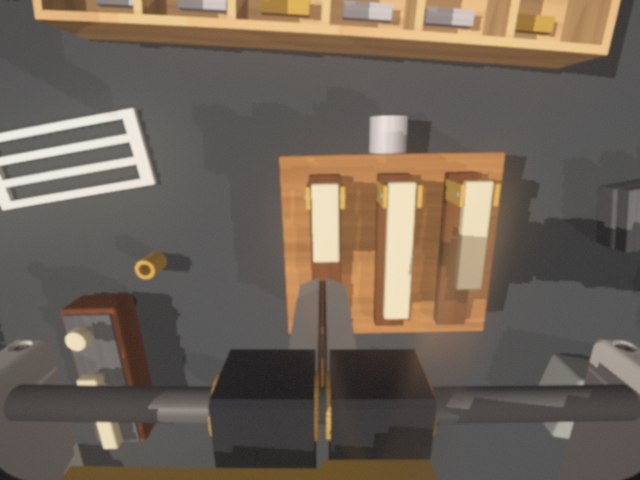

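Key front (325,262) and rear (325,183) match the prediction exactly. Press down.

Request:
{"api": "servo_tool", "payload": {"deltas": "0.0015 0.001 0.025 0 0;0 0 0.025 0 0;0 0 0.018 0 0;0 0 0.004 0 0;0 0 0.003 0 0;0 0 0.002 0 0;0 0 0.002 0 0;0 0 0.002 0 0;0 0 0.001 0 0;0 0 0 0 0"}}

```text
t: 11.4
position: [643.2, 41.0, 105.2]
ee_rot: [1.0, 0.027, 0.001, -0.0]
wrist_force: [0.1, 1.0, 3.6]
width: 0.007
finger_force: 1.4
```

Request:
{"api": "servo_tool", "payload": {"deltas": "0 0 0.001 0 0;0 0 0.001 0 0;0 0 0.001 0 0;0 0 0.001 0 0;0 0 0 0 0;0 0 0 0 0"}}

```text
t: 12.0
position: [643.3, 41.0, 103.0]
ee_rot: [1.0, 0.027, 0.001, -0.0]
wrist_force: [-2.8, 1.6, 9.7]
width: 0.006
finger_force: 5.0
```

Request:
{"api": "servo_tool", "payload": {"deltas": "0 0 0.0005 0 0;0 0 0 0 0;0 0 0 0 0;0 0 0 0 0"}}

```text
t: 12.4
position: [643.3, 41.0, 102.9]
ee_rot: [1.0, 0.027, 0.001, -0.0]
wrist_force: [-3.2, 1.1, 10.8]
width: 0.004
finger_force: 5.7
```

```bash
python3 -c "
from h import *
go(643,41,103); print(env.finish_job())"
```

```text
t 12.4 pos [643.3  41.  102.9] yaw 3.1 zax [ 0.003  0.    -1.   ] F [-3.2  1.1 10.8] need mm [-0.3  0.  -0.1]
the job is handed in; nothing more can be done
None
```

I handed the job in at 12.4 s with the rocker tipped fully on, the bar tab pushed home and the short key held on its stop at about 11 N; no verdict came back, so I'm going by forces, fingertip heights and (for the rocker) a picture.

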